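# Make up two microscopy kits from the bench stock

## Robot

A 6-joint arm with a two-finger parallel gripper is mounted at the origin on the work surface. World frame = base frame: x ahead of the robot, y to its left, z up, the work surface at z = 0. Lengths are in m, angles in rad, forces in N, time in s.
With the tool pointing down it reaches from about 0.275 to 0.825 m from the base axis. Payload 5.2 kg.
Tool frame: the origin (TCP) lies between the finger pads; the fingertips stand 14 mm ahead of it and the grasp point (between the pads) lies 5 mm behind it (robot.nose_length is the distance from the TCP to the fingertips, in m); z points along the fingers, y is the line along which they close (so a half turn about z gives the same grasp; the last joint's range is limited). The gripper opens to 93 mm and grips with 3 to 60 N. Pads are 15 mm wide; open, the fingers measure 128 mm over their backs; the gripper's body (75 mm by 188 mm) begins 65 mm behind the grasp point.
Start: joints at [-1.546, 0.259, 1.535, -0, 1.348, -0.203], TCP at [0.124, -0.536, 0.233] pointing down, gripper open.
Joint ranges: [-3.14, 3.14], [-0.91, 2.08], [0.19, 2.58], [-1.22, 4.36], [0.22, 2.71], [-3.12, 3.12]. Speed limits (rad/s): [2.57, 2.57, 3.14, 3.14, 3.14, 3.14].

## Interface

Orientations are given as [roll, pitch, yaw] about the fixed x, y, z axes, in that order (R = Rz(yaw) Ry(pitch) Rx(roll)).
In Python, from rig import robot gives the robot as it stands.
- The arm moves only by the tool step_arm, never from a script. Its argument "targets" is a list that holds one entry, the list of rows, each a list of 7 numbers: the shift along the tool's x, y, z in m, then the turn, a rotation vector about the tool's x, y, z in rad, then the finger opening in m, from 0 to 0.093. In form: [[[dx, dy, dz, ax, ay, az, grip], ...]]. A call has exactly 10 rows; each row is the pose to reach, as a shift and turn from the pose commanded when the call began, along the tool's axes at that moment; what a row does not reach only later rows make up. A row lasts 1/8 s, in which the tool goes at most 62.5 mm and 10.7 degrees, less where a joint would pass 70% of its speed; a pose out of reach is approached as far as the arm can. A call with a gripper value outside its range is refused whole. The fingers move at their own pace and stop on an object; the grip force is fixed at half the most. Time passes only in rows, so rows that repeat a pose let the fingers close, or fill a call up. It gives the time, the measured TCP pose, the force, the opening and the grip force at its end, in the units of the state.
- robot.state(): the state, without advancing time (a new reading comes with each control period).
- robot.capture(name): name is "scene" or "top" or "wrist"; returns the picture (384x512x3 uint8, red, green, blue); there is no depth.
- robot.camera_info(name): a dict with "mtx" (3x3 intrinsics, pixels), "R" (3x3) and "t" (3): a world point X has camera coordinates R X + t. Camera axes: x right, y down, z forward; pixel columns grow to the right and rows downward; lengths in m; the calibration is good to about 2 mm. The wrist camera is an equidistant fisheye: a pixel r from the principal point sees the ray r / f radians off the axis. A picture is of the moment at which its call begins: read the wrist's pose just before it. camera_info takes no time and is no camera call; for the wrist camera it gives the pose at the moment of the call.
- robot.close_job(): hands the job in; it is judged then, once.
The state is a dict: "time_s": time; "joint_positions": joint angles; "qd": joint speeds; "joint_efforts": joint torques, N m; "eef_pos": TCP position; "tcp_rot": TCP orientation; "wrist_force": force on the tool from outside, world axes, zero at the start; "wrist_torque": the same for the moment, N m; "finger_gap": finger opening in m; "gripper_force": force on a finger pad.
Only numpy, scipy, OpenCV 4.12 (cv2) and the standard library are available. Lean on these libraries where they do the work, as an engineer would, in place of code of your own. Each camera call takes 0.05 s, during which the arm holds its last target. There are 200 camera calls.

## Task

Make up the two kits for the microscopy class. Into the long three-bay tray put the short objective lens in the smallest bay, the dropper bottle in the middle bay and the slide box, right way up and lying along it, in the longest bay; into the short two-bay tray put the long objective lens in the smaller bay and the stoppered reagent bottle in the larger. Stand everything down flat within its own bay, never tip a bottle over, and leave the beaker standing where it is.

Things in the scene. Friction and masses are not known exactly. Their poses are not given: they have to be found in the camera images.
- lens_short_center (a point): The short microscope objective lens: a bright metal barrel 26 mm across and 40 mm high, standing on its mount end with its nose up; straight-sided up to 28 mm, then tapering to 12 mm across at the top. The point is its centre, 20 mm above its foot. Loose, about 80 g.
- lens_long_center (a point): The long microscope objective lens: like the short one, 26 mm across but 62 mm high; straight-sided up to 44 mm, then tapering to 12 mm across. The point is its centre, 31 mm above its foot. Loose, about 80 g.
- dropper_center (a point): The dropper bottle: a small amber glass bottle 36 mm across, straight-sided up to 47 mm, with a black collar 21 mm across and a rubber teat on top, 80 mm high in all. The point is its centre, on its axis 40 mm above its foot. Loose, about 90 g.
- reagent_center (a point): The reagent bottle: a clear glass bottle 50 mm across, straight-sided up to 56 mm, with a narrow neck and a glass stopper 30 mm across, 88 mm high in all. The point is its centre, on its axis 44 mm above its foot. Loose, about 190 g.
- slidebox_center (a point): The slide box: a closed grey plastic box 90 mm long (its x axis), 44 mm wide (its y axis) and 36 mm high, lying flat with a paper label on its lid. It starts with its length within 0.35 rad of the bench's x axis. The point is its centre, 18 mm above its underside. Loose, about 120 g.
- tray_long: Long white kit tray with a dark rim, fixed, 72 (x) by 238 mm (y), yaw within 0.15 rad of 0; three bays, 64 mm wide in x, in a row along its y. Floor 4 mm thick, outer walls to 12 mm, dividers to 9 mm above the bench. Origin: centre of the underside. Bays at x = 0: the smallest 50 mm long in y, centre y = -90 mm; the middle 60 mm, centre y = -31 mm; the longest 112 mm, centre y = +59 mm.
- tray_short: Short white kit tray with a dark rim, fixed, 82 (x) by 136 mm (y), yaw within 0.15 rad of 0; two bays, 74 mm wide in x, in a row along its y. Floor 4 mm thick, outer walls to 12 mm, dividers to 9 mm above the bench. Origin: centre of the underside. Bays at x = 0: the smaller 50 mm long in y, centre y = -39 mm; the larger 74 mm, centre y = +27 mm.
- beaker_center (a point): An empty clear beaker, 70 mm across the rim and 75 mm high, standing among the stock; to be left alone. The point is its centre, 37.5 mm above the bench. Loose, about 100 g. The five stock items and the beaker stand in an uneven row beyond the trays, their centres at least 100 mm apart.
Not all that is in view belongs to the job. Of the things shaped like the part that bears dropper_center, the amber glass one is meant.

How it is judged:
At the end, for the whole second after the job is handed in: Each of the five items stands in its own bay, wholly between its walls, on the tray floor (within 3 mm), upright within 0.12 rad, at rest; the slide box right way up and along its bay within 0.2 rad; the beaker upright and within 20 mm of where it stood (x of lens_short_center in the frame of tray_long between -0.02 and 0.02 m and y of lens_short_center in the frame of tray_long between -0.103 and -0.077 m and z of lens_short_center in the frame of tray_long below 0.027 m and angle between each of lens_short_center, dropper_center, slidebox_center, lens_long_center, reagent_center, beaker_center's own z axis and vertical below 0.12 rad and linear speed of each of lens_short, dropper, slidebox, lens_long, reagent below 0.02 m/s and x of dropper_center in the frame of tray_long between -0.015 and 0.015 m and y of dropper_center in the frame of tray_long between -0.044 and -0.018 m and z of dropper_center in the frame of tray_long below 0.047 m and x of slidebox_center in the frame of tray_long between -0.011 and 0.011 m and y of slidebox_center in the frame of tray_long between 0.047 and 0.071 m and z of slidebox_center in the frame of tray_long below 0.025 m and angle between the x axis of slidebox_center and the y axis of tray_long, either way round below 0.2 rad and x of lens_long_center in the frame of tray_short between -0.025 and 0.025 m and y of lens_long_center in the frame of tray_short between -0.052 and -0.026 m and z of lens_long_center in the frame of tray_short below 0.038 m and x of reagent_center in the frame of tray_short between -0.013 and 0.013 m and y of reagent_center in the frame of tray_short between 0.014 and 0.04 m and z of reagent_center in the frame of tray_short below 0.051 m and distance of beaker_center from where it was at the start of the episode below 0.02 m); the robot touches nothing.
It fails at once if a bottle was tipped over (more than 0.6 rad from upright) (angle between any of dropper_center, reagent_center's own z axis and vertical above 0.6 rad).
It fails at once if the beaker was shifted by more than 20 mm or tipped (distance of beaker_center from where it was at the start of the episode above 0.02 m or angle between beaker_center's own z axis and vertical above 0.4 rad).
It also fails if it takes over 128 s, if anything falls off the work surface, if the arm or the gripper's body presses on something with over 40 N, if the wrist force passes 120 N, or if a joint passes its speed limit or range.

## Working session

There is one attempt and no reset: what is moved stays moved. The work goes in short steps, Python scripts to look and compute and a tool call to move; the robot and the scene stay as the last step left them, time stands still between calls to the robot, and variables do not carry over. Pictures are saved under pics/ and viewed, at most 14 in all, crops included, and the job is handed in when it is done.

Besides the shell and the picture viewer there is one more tool, called after "Call:" as name([rows], argument=value, ...), one row to a line, values as JSON. step_arm: Moves the arm, as the interface text tells. Its arguments: {"type":"object","properties":{"targets":{"type":"array"}},"required":["targets"]}

```bash
mkdir -p pics; ls; python3 - <<'E'
from rig import robot
import cv2,numpy as np
np.set_printoptions(precision=4,suppress=True)
s=robot.state();print(s)
for n in("top","scene"):
    im=robot.capture(n);c=robot.camera_info(n);print(n,c["mtx"],c["R"],c["t"],-np.array(c["R"]).T@c["t"])
    cv2.imwrite(f"pics/{n}_raw.png",im[...,::-1])
    cv2.imwrite(f"pics/{n}0.png",cv2.resize(im[...,::-1],(800,600),interpolation=cv2.INTER_CUBIC))
c=robot.camera_info("wrist");print(c)
E
```

```text
pics
{'time_s': 0.0, 'joint_positions': array([-1.5458,  0.2593,  1.5361,  0.    ,  1.348 , -0.2028]), 'qd': array([-0.001 , -0.0002,  0.0009,  0.0002,  0.0014,  0.002 ]), 'joint_efforts': array([ -0.0006, -43.731 , -28.4002,   0.0716,   0.0414,  -0.0001]), 'eef_pos': array([ 0.1242, -0.5353,  0.2318]), 'tcp_rot': array([-3.1398, -0.0004,  0.2278]), 'wrist_force': array([ 0.2609,  0.3625, -0.2557]), 'wrist_torque': array([-0.0049, -0.0368,  0.0254]), 'gripper_force': 0.0, 'finger_gap': 0.09295191928019314}
top [[405.3909   0.     263.1928]
 [  0.     405.3909 197.6249]
 [  0.       0.       1.    ]] [[-0.022  -0.9997 -0.0045]
 [-0.9832  0.0225 -0.1812]
 [ 0.1812  0.0005 -0.9834]] [0.0536 0.5696 1.0205] [0.3762 0.0404 1.107 ]
scene [[472.7748   0.     249.0252]
 [  0.     472.7748 191.8228]
 [  0.       0.       1.    ]] [[-0.8609  0.5089 -0.0014]
 [ 0.3789  0.6392 -0.6692]
 [-0.3396 -0.5766 -0.7431]] [ 0.4637 -0.1989  1.3393] [0.9293 0.6634 0.8628]
{'mtx': array([[297.3186,   0.    , 254.2125],
       [  0.    , 297.3186, 188.9759],
       [  0.    ,   0.    ,   1.    ]]), 'R': array([[ 0.226 , -0.9741, -0.0017],
       [-0.937 , -0.2179,  0.2731],
       [-0.2664, -0.0601, -0.962 ]]), 't': array([-0.55  , -0.0321,  0.3893])}
```

View pics/top0.png

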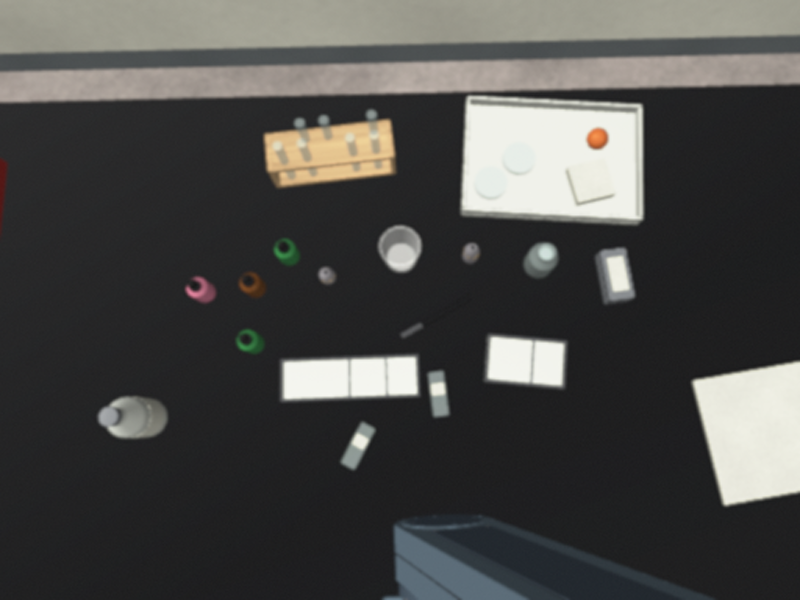

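View pics/scene0.png

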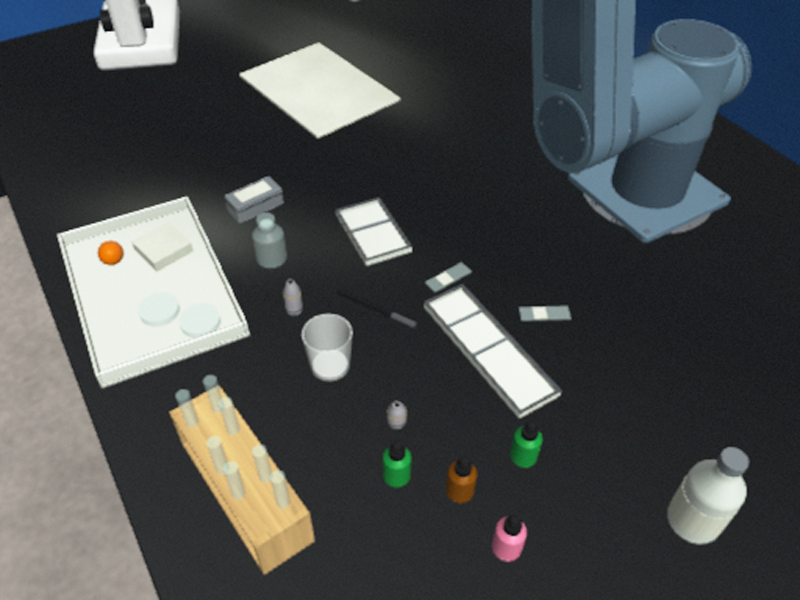

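Top view shows, in 800x600 px: amber bottle (252,284), short lens (327,275), beaker (400,250), long lens (471,253), reagent bottle (541,260), slide box (615,275), long tray 280–419 × 355–402, short tray 486–567 × 335–387. Enlarging these.

```bash
python3 - <<'E'
import cv2
im=cv2.imread("pics/top_raw.png")
for n,(x,y,w,h) in {"c1":(145,145,130,115),"c2":(285,145,130,110)}.items():
    cv2.imwrite(f"pics/{n}.png",cv2.resize(im[y:y+h,x:x+w],None,fx=5,fy=5,interpolation=cv2.INTER_CUBIC))
E
```

```text
(no output)
```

View pics/c1.png

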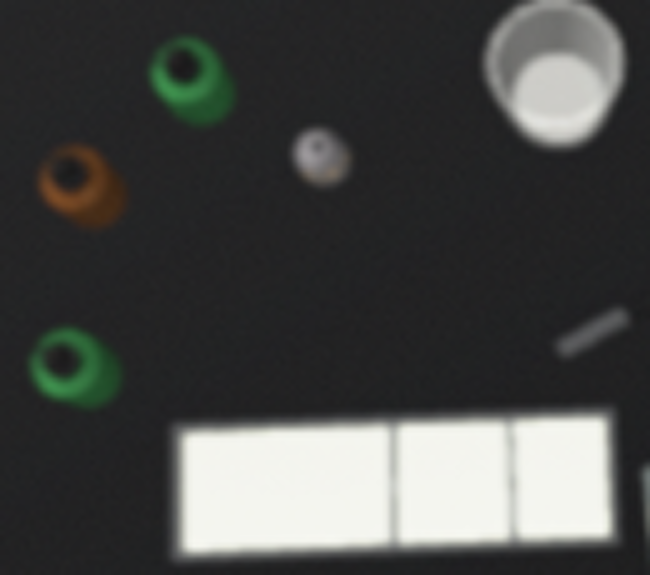

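View pics/c2.png

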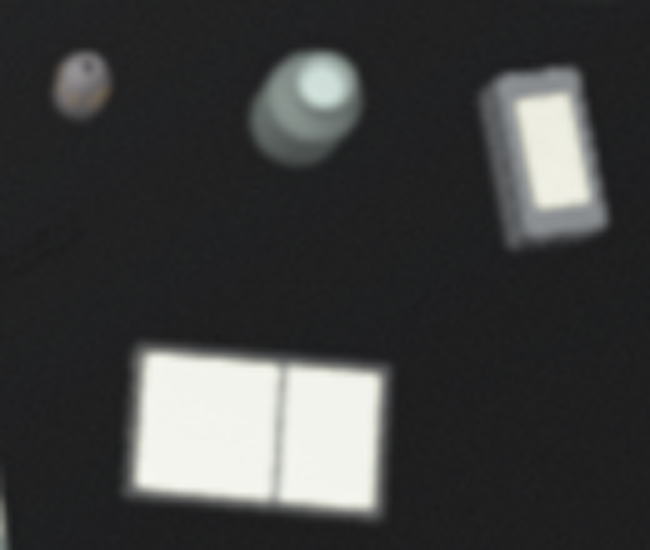

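Crop c1 shows amber shoulder circle centred (75,182), short-lens nose (318,147), beaker rim (556,62), long-tray white corners (181,433),(608,417),(612,538),(181,551). Crop c2 shows long-lens nose (88,66), stopper (325,87), label (515,97)-(592,205), short-tray corners (142,352),(383,370),(376,512),(134,489).

```bash
cat > h.py <<'E'
import numpy as np,cv2
from scipy.spatial.transform import Rotation as Ro
from rig import robot
np.set_printoptions(precision=4,suppress=True)
def ray(cam,px,z,ci=None):
    c=ci or robot.camera_info(cam);K=np.array(c["mtx"]);R=np.array(c["R"]);t=np.array(c["t"])
    p=np.atleast_2d(px).astype(float);u=(p-K[:2,2])/K[0,0]
    if cam=="wrist":
        r=np.linalg.norm(u,axis=1,keepdims=True)+1e-12;d=np.c_[u/r*np.sin(r),np.cos(r)]
    else:d=np.c_[u,np.ones(len(u))]
    d=d@R;o=-R.T@t
    return (o+d*((z-o[2])/d[:,2])[:,None])[:,:2]
def proj(cam,X,ci=None):
    c=ci or robot.camera_info(cam);K=np.array(c["mtx"]);P=np.atleast_2d(X)@np.array(c["R"]).T+c["t"]
    if cam=="wrist":
        r=np.hypot(P[:,0],P[:,1]);th=np.arctan2(r,P[:,2]);u=P[:,:2]/r[:,None]*th[:,None]
    else:u=P[:,:2]/P[:,2:]
    return u*K[0,0]+K[:2,2]
def delta(p,yaw=None):
    """shift in tool axes and z turn from the measured pose to world p, yaw (tool down)"""
    s=robot.state();R=Ro.from_euler("xyz",s["tcp_rot"])
    d=R.inv().apply(np.array(p)-s["eef_pos"])
    if yaw is None:return d
    rv=(R.inv()*Ro.from_euler("xyz",[np.pi,0,yaw])).as_rotvec()
    return d,rv
E
python3 - <<'E'
from h import *
def c(off,p):return (np.array(p,float)+.5)/5-.5+off
A=(145,145);B=(285,145)
for n,o,p,z in [("dropper",A,(75,182),.047),("teat",A,(71,172),.075),("lens_s",A,(318,147),.04),("beaker",A,(556,62),.075),("lens_l",B,(88,66),.062),("reagent",B,(325,87),.088),("label",B,(554,151),.036)]:
    print(n,ray("top",c(o,p),z))
l=ray("top",c(B,[(515,97),(572,92),(592,205),(536,210)]),.036);print(l,l.mean(0));d=l[1]+l[0]-l[2]-l[3];print("box yaw",np.arctan2(d[1],d[0]))
l=ray("top",c(B,[(497,75),(580,68),(607,227),(525,243)]),.036);print(l.mean(0))
for n,o,q in [("long",A,[(181,433),(608,417),(612,538),(181,551)]),("short",B,[(142,352),(383,370),(376,512),(134,489)])]:
    l=ray("top",c(o,q),.012);y=l[0]+l[3]-l[1]-l[2];x=l[0]+l[1]-l[2]-l[3]
    print(n,l.mean(0),"size",np.linalg.norm(x)/2,np.linalg.norm(y)/2,"yaw",np.arctan2(-y[0],y[1]),np.arctan2(x[1],x[0]))
E
```

```text
dropper [[0.6232 0.3177]]
teat [[0.6221 0.3126]]
lens_s [[0.6413 0.1883]]
beaker [[0.6758 0.0579]]
lens_l [[ 0.6745 -0.0656]]
reagent [[ 0.6529 -0.1854]]
label [[ 0.6283 -0.3188]]
[[ 0.659  -0.3   ]
 [ 0.6611 -0.3312]
 [ 0.598  -0.3368]
 [ 0.5959 -0.3064]] [ 0.6285 -0.3186]
box yaw 0.09477593429012798
[ 0.6274 -0.3177]
long [0.4603 0.1499] size 0.06423127498341218 0.23124742637862036 yaw 0.011385570449219383 0.012178701836671883
short [ 0.4827 -0.1548] size 0.07584448162197839 0.13060239872240628 yaw -0.10747213800083195 -0.10826081554993554
```

```bash
python3 -c "
from h import *
print(delta([.628,-.319,.2],.09))"
```

```text
(array([ 0.5396, -0.0969,  0.0322]), array([-0.0016, -0.0002,  0.1378]))
```

Call:
step_arm([
  [[0.06, -0.011, 0.003, 0, 0, 0.02, 0.075], [0.12, -0.022, 0.007, 0, 0, 0.04, 0.075], [0.18, -0.033, 0.011, 0, 0, 0.06, 0.075], [0.24, -0.044, 0.015, 0, 0, 0.08, 0.075], [0.3, -0.055, 0.019, 0, 0, 0.1, 0.075], [0.36, -0.066, 0.023, 0, 0, 0.12, 0.075], [0.42, -0.077, 0.026, 0, 0, 0.138, 0.075], [0.48, -0.087, 0.03, 0, 0, 0.138, 0.075], [0.54, -0.097, 0.032, 0, 0, 0.138, 0.075], [0.54, -0.097, 0.032, 0, 0, 0.138, 0.075]],
])

```text
time_s: 1.35
eef_pos: [0.6314, -0.316, 0.1984]
tcp_rot: [-3.139, 0.001, 0.095]
wrist_force: [-0.6, -0.8, -0.4]
finger_gap: 0.0749
gripper_force: 0.0
```

```bash
python3 - <<'E'
from h import *
s=robot.state();print(s["eef_pos"],s["tcp_rot"],s["joint_positions"])
im=robot.capture("wrist");cv2.imwrite("pics/w1.png",cv2.resize(im[...,::-1],(768,576),interpolation=cv2.INTER_CUBIC))
print(proj("wrist",[[.628,-.319,.036],[.653,-.185,.088],[.6745,-.0656,.062]])*1.5)
import pickle;pickle.dump(robot.camera_info("wrist"),open("w1.pkl","wb"))
E
```

```text
[ 0.6314 -0.316   0.1984] [-3.1394  0.0008  0.095 ] [-0.6223  0.5637  1.1546  0.0012  1.4254  0.8534]
[[382.2349 267.1705]
 [176.3187 230.8935]
 [ 61.6832 190.4662]]
```

View pics/w1.png

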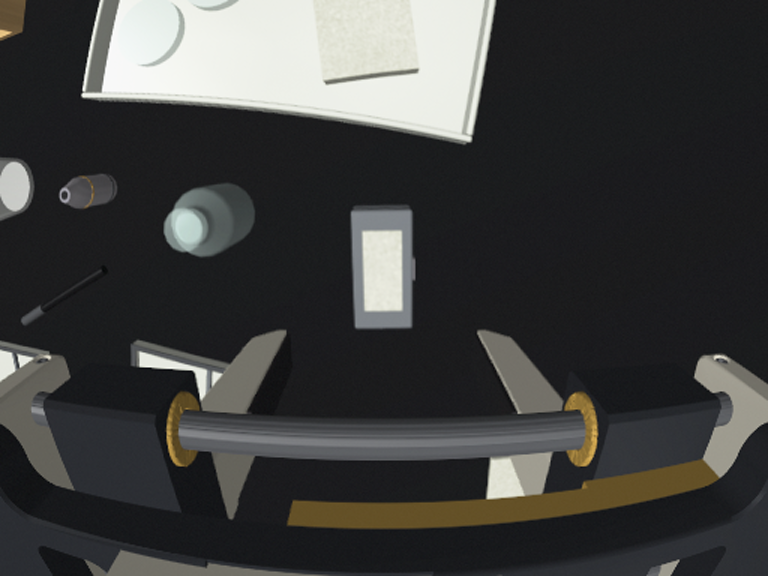

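Wrist view: box lid corners (352,208),(411,208),(411,328),(355,328), stopper centre (190,228), long lens nose (64,195).

```bash
python3 - <<'E'
from h import *
import pickle;ci=pickle.load(open("w1.pkl","rb"))
f=lambda p:(np.array(p,float)+.5)/1.5-.5
l=ray("wrist",f([(352,208),(411,208),(411,328),(355,328)]),.036,ci);d=l[0]+l[1]-l[2]-l[3]
w=l[0]+l[3]-l[1]-l[2]
print(l.mean(0),np.arctan2(d[1],d[0]),np.linalg.norm(d)/2,np.linalg.norm(w)/2,np.arctan2(-w[0],w[1]))
print(ray("wrist",f((190,228)),.088,ci),ray("wrist",f((64,195)),.062,ci))
print(delta([.6275,-.319,.024],.09))
E
```

```text
[ 0.6261 -0.319 ] 0.10594991666127952 0.09024489793723571 0.04191634617606612 0.09369286148018222
[[ 0.6556 -0.1947]] [[ 0.6712 -0.0678]]
(array([-0.0016,  0.0015,  0.1749]), array([-0.0015,  0.002 ,  0.0032]))
```

Call:
step_arm([
  [[0, 0.001, 0.04, 0, 0, 0, 0.075], [-0.001, 0.001, 0.08, 0, 0, 0, 0.075], [-0.002, 0.001, 0.12, 0, 0, 0, 0.075], [-0.002, 0.001, 0.15, 0, 0, 0, 0.075], [-0.002, 0.001, 0.175, 0, 0, 0, 0.075], [-0.002, 0.001, 0.175, 0, 0, 0, 0.07], [-0.002, 0.001, 0.175, 0, 0, 0, 0.03], [-0.002, 0.001, 0.175, 0, 0, 0, 0.03], [-0.002, 0.001, 0.175, 0, 0, 0, 0.03], [-0.002, 0.001, 0.175, 0, 0, 0, 0.03]],
])

```text
time_s: 2.65
eef_pos: [0.627, -0.3206, 0.0271]
tcp_rot: [3.141, -0.001, 0.09]
wrist_force: [-0.6, 0.7, 6.4]
finger_gap: 0.0438
gripper_force: 30.0
```

```bash
python3 - <<'E'
from h import *
s=robot.state();print(s["eef_pos"],s["tcp_rot"],s["finger_gap"],s["gripper_force"])
def tr(o,yaw,x,y):return np.array(o)+np.array([np.cos(yaw)*x-np.sin(yaw)*y,np.sin(yaw)*x+np.cos(yaw)*y])
L=([.4603,.1499],.0118);S=([.4827,-.1548],-.108)
for n,t,y in [("lens_s",L,-.09),("drop",L,-.031),("box",L,.059),("lens_l",S,-.039),("reag",S,.027)]:print(n,tr(*t,0,y))
E
```

```text
[ 0.627  -0.3206  0.0271] [ 3.1406 -0.0013  0.0901] 0.043752134213168405 29.98422011733055
lens_s [0.4614 0.0599]
drop [0.4607 0.1189]
box [0.4596 0.2089]
lens_l [ 0.4785 -0.1936]
reag [ 0.4856 -0.128 ]
```

Call:
step_arm([
  [[0, 0, -0.01, 0, 0, 0, 0.03], [0, 0, -0.04, 0, 0, 0, 0.03], [0, 0, -0.08, 0, 0, 0, 0.03], [0, 0, -0.12, 0, 0, 0, 0.03], [-0.01, -0.03, -0.13, 0, 0, -0.1, 0.03], [-0.02, -0.08, -0.13, 0, 0, -0.25, 0.03], [-0.031, -0.13, -0.13, 0, 0, -0.42, 0.03], [-0.042, -0.18, -0.13, 0, 0, -0.59, 0.03], [-0.053, -0.23, -0.13, 0, 0, -0.76, 0.03], [-0.064, -0.28, -0.13, 0, 0, -0.92, 0.03]],
])

```text
time_s: 3.9
eef_pos: [0.537, -0.046, 0.1561]
tcp_rot: [3.141, -0.0, 1.015]
wrist_force: [1.0, -0.2, 0.5]
finger_gap: 0.0436
gripper_force: 30.0
```

```bash
python3 -c "
from h import *
print(robot.state()['finger_gap'],delta([.4596,.2089,.15],1.582))"
```

```text
0.043558166063683075 (array([ 0.1757, -0.2003,  0.006 ]), array([ 0.0008,  0.0001, -0.567 ]))
```

Call:
step_arm([
  [[0.035, -0.04, 0, 0, 0, -0.12, 0.03], [0.07, -0.08, 0, 0, 0, -0.24, 0.03], [0.105, -0.12, 0, 0, 0, -0.36, 0.03], [0.14, -0.16, 0, 0, 0, -0.48, 0.03], [0.165, -0.188, 0.003, 0, 0, -0.55, 0.03], [0.175, -0.2, 0.006, 0, 0, -0.567, 0.03], [0.175, -0.2, 0.006, 0, 0, -0.567, 0.03], [0.175, -0.2, 0.02, 0, 0, -0.567, 0.03], [0.175, -0.2, 0.03, 0, 0, -0.567, 0.03], [0.175, -0.2, 0.03, 0, 0, -0.567, 0.03]],
])

```text
time_s: 5.15
eef_pos: [0.4608, 0.2061, 0.1242]
tcp_rot: [-3.139, 0.001, 1.575]
wrist_force: [0.4, -0.2, -1.2]
finger_gap: 0.0439
gripper_force: 30.0
```

```bash
python3 - <<'E'
from h import *
s=robot.state();print(s["eef_pos"],s["tcp_rot"],s["finger_gap"])
im=robot.capture("wrist");cv2.imwrite("pics/w2.png",cv2.resize(im[...,::-1],(768,576),interpolation=cv2.INTER_CUBIC))
import pickle;pickle.dump(robot.camera_info("wrist"),open("w2.pkl","wb"))
print(delta([.4596,.2089,.032],1.582))
E
```

```text
[0.4608 0.2061 0.1242] [-3.1387  0.0007  1.5751] 0.043906176945210415
(array([ 0.0026, -0.0014,  0.0929]), array([-0.0017,  0.0004, -0.0066]))
```

View pics/w2.png

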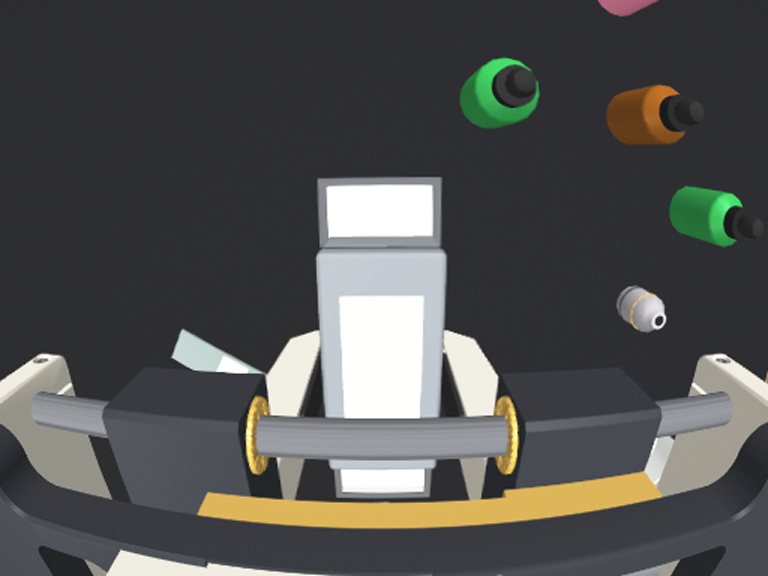

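Wrist view: box held straight, far tray rim corners at (318,178) and (441,178).

```bash
python3 - <<'E'
from h import *
import pickle;ci=pickle.load(open("w2.pkl","rb"))
f=lambda p:(np.array(p,float)+.5)/1.5-.5
l=ray("wrist",f([(318,178),(441,178)]),.012,ci);print(l,l.mean(0))
o=np.array([.4603,.1499]);a=.0118;u=np.array([-np.sin(a),np.cos(a)])
print("expected end",o+.119*u)
b=ray("wrist",f([(317,250),(446,250),(437,460),(325,460)]),.124-.027+.036,ci);print("box lid",b,b.mean(0))
E
```

```text
[[0.423  0.2712]
 [0.4954 0.2715]] [0.4592 0.2713]
expected end [0.4589 0.2689]
box lid [[0.4396 0.2524]
 [0.4818 0.2526]
 [0.4833 0.1679]
 [0.4385 0.1676]] [0.4608 0.2101]
```

Call:
step_arm([
  [[0.002, -0.001, 0.03, 0, 0, -0.003, 0.03], [0.002, -0.001, 0.06, 0, 0, -0.003, 0.03], [0.002, -0.001, 0.08, 0, 0, -0.003, 0.03], [0.002, -0.001, 0.088, 0, 0, -0.003, 0.03], [0.002, -0.001, 0.092, 0, 0, -0.003, 0.03], [0.002, -0.001, 0.092, 0, 0, -0.003, 0.03], [0.002, -0.001, 0.092, 0, 0, -0.003, 0.03], [0.002, -0.001, 0.092, 0, 0, -0.003, 0.03], [0.002, -0.001, 0.092, 0, 0, -0.003, 0.03], [0.002, -0.001, 0.092, 0, 0, -0.003, 0.03]],
])

```text
time_s: 6.45
eef_pos: [0.4604, 0.2092, 0.0338]
tcp_rot: [3.141, -0.0, 1.58]
wrist_force: [0.3, 0.5, -0.4]
finger_gap: 0.0443
gripper_force: 30.0
```

Call:
step_arm([
  [[0, 0, 0.001, 0, 0, 0, 0.03], [0, 0, 0.002, 0, 0, 0, 0.03], [0, 0, 0.0025, 0, 0, 0, 0.03], [0, 0, 0.0025, 0, 0, 0, 0.03], [0, 0, 0.0025, 0, 0, 0, 0.05], [0, 0, 0.0025, 0, 0, 0, 0.056], [0, 0, 0.0025, 0, 0, 0, 0.056], [0, 0, -0.01, 0, 0, 0, 0.056], [0, 0, -0.05, 0, 0, 0, 0.056], [0, 0, -0.11, 0, 0, 0, 0.056]],
])

```text
time_s: 7.7
eef_pos: [0.4591, 0.2089, 0.1442]
tcp_rot: [-3.138, 0.001, 1.58]
wrist_force: [1.5, -0.0, 0.3]
finger_gap: 0.0558
gripper_force: 0.0
```

```bash
python3 -c "
from h import *
s=robot.state();print(s['eef_pos'])
print(delta([.6227,.316,.14],1.58))"
```

```text
[0.4591 0.2089 0.1442]
(array([0.1057, 0.1645, 0.0036]), array([-0.0035,  0.0007, -0.0003]))
```

Call:
step_arm([
  [[0.02, 0.03, -0.02, 0, 0, 0, 0.06], [0.05, 0.07, -0.036, 0, 0, 0, 0.06], [0.08, 0.12, -0.036, 0, 0, 0, 0.06], [0.1, 0.15, -0.036, 0, 0, 0, 0.06], [0.106, 0.164, -0.036, 0, 0, 0, 0.06], [0.106, 0.164, -0.036, 0, 0, 0, 0.06], [0.106, 0.164, -0.036, 0, 0, 0, 0.06], [0.106, 0.164, -0.036, 0, 0, 0, 0.06], [0.106, 0.164, -0.036, 0, 0, 0, 0.06], [0.106, 0.164, -0.036, 0, 0, 0, 0.06]],
])

```text
time_s: 8.95
eef_pos: [0.6233, 0.3165, 0.18]
tcp_rot: [3.141, -0.0, 1.58]
wrist_force: [-0.3, 0.3, -0.3]
finger_gap: 0.06
gripper_force: 0.0
```

```bash
python3 - <<'E'
from h import *
s=robot.state();print(s["eef_pos"],s["tcp_rot"],s["finger_gap"])
im=robot.capture("wrist");cv2.imwrite("pics/w3.png",cv2.resize(im[...,::-1],(768,576),interpolation=cv2.INTER_CUBIC))
import pickle;pickle.dump(robot.camera_info("wrist"),open("w3.pkl","wb"))
print(delta([.6227,.316,.030],1.582))
E
```

```text
[0.6233 0.3165 0.18  ] [ 3.1413 -0.0001  1.5796] 0.059952198013080674
(array([-0.0006, -0.0006,  0.1499]), array([ 0.0002, -0.0001, -0.0023]))
```

View pics/w3.png

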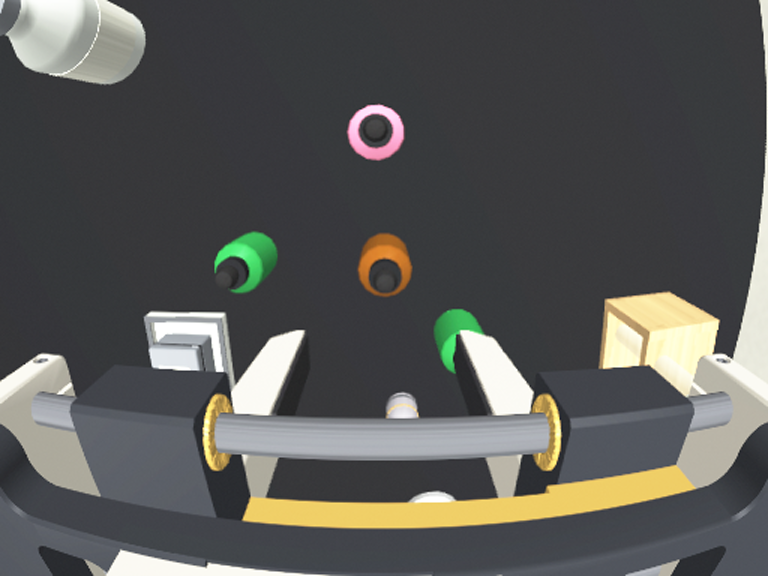

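Amber bottle: teat centre (385,281), shoulder about (385,268); short lens nose near (401,399).

```bash
python3 - <<'E'
from h import *
import pickle;ci=pickle.load(open("w3.pkl","rb"))
f=lambda p:(np.array(p,float)+.5)/1.5-.5
print(ray("wrist",f((385,283)),.08,ci),ray("wrist",f((385,268)),.047,ci),ray("wrist",f((401,398)),.04,ci))
E
```

```text
[[0.625 0.321]] [[0.6252 0.3218]] [[0.6385 0.2204]]
```

Call:
step_arm([
  [[0.002, 0.001, 0.04, 0, 0, 0, 0.06], [0.0025, 0.001, 0.08, 0, 0, 0, 0.06], [0.0025, 0.001, 0.115, 0, 0, 0, 0.06], [0.0025, 0.001, 0.14, 0, 0, 0, 0.06], [0.0025, 0.001, 0.15, 0, 0, 0, 0.06], [0.0025, 0.001, 0.15, 0, 0, 0, 0.05], [0.0025, 0.001, 0.15, 0, 0, 0, 0.04], [0.0025, 0.001, 0.15, 0, 0, 0, 0.025], [0.0025, 0.001, 0.15, 0, 0, 0, 0.025], [0.0025, 0.001, 0.15, 0, 0, 0, 0.025]],
])

```text
time_s: 10.25
eef_pos: [0.6253, 0.3195, 0.0312]
tcp_rot: [3.139, -0.001, 1.58]
wrist_force: [-0.4, 0.0, 6.0]
finger_gap: 0.0353
gripper_force: 30.0
```

```bash
python3 -c "
from h import *
s=robot.state();print(s['eef_pos'],s['finger_gap'])
print(delta([.4605,.120,.16],1.58))"
```

```text
[0.6253 0.3195 0.0312] 0.0353079313692215
(array([-0.1979, -0.1663, -0.1294]), array([ 0.0024, -0.0008, -0.0002]))
```

Call:
step_arm([
  [[0, 0, -0.01, 0, 0, 0, 0.025], [0, 0, -0.04, 0, 0, 0, 0.025], [0, 0, -0.08, 0, 0, 0, 0.025], [0, 0, -0.11, 0, 0, 0, 0.025], [-0.02, -0.02, -0.12, 0, 0, 0, 0.025], [-0.05, -0.045, -0.12, 0, 0, 0, 0.025], [-0.09, -0.075, -0.12, 0, 0, 0, 0.025], [-0.13, -0.11, -0.12, 0, 0, 0, 0.025], [-0.17, -0.143, -0.12, 0, 0, 0, 0.025], [-0.192, -0.162, -0.12, 0, 0, 0, 0.025]],
])

```text
time_s: 11.5
eef_pos: [0.4621, 0.1243, 0.1499]
tcp_rot: [-3.141, 0.0, 1.579]
wrist_force: [-0.1, -0.4, -0.2]
finger_gap: 0.0354
gripper_force: 30.0
```

```bash
python3 -c "
from h import *
s=robot.state();print(s['eef_pos'],s['finger_gap'])
print(delta([.4605,.120,.0355],1.58))"
```

```text
[0.4621 0.1243 0.1499] 0.03536147144196031
(array([-0.0042, -0.0015,  0.1144]), array([-0.0008,  0.0003, -0.001 ]))
```

Call:
step_arm([
  [[-0.002, -0.001, 0.02, 0, 0, 0, 0.025], [-0.004, -0.001, 0.05, 0, 0, 0, 0.025], [-0.004, -0.001, 0.08, 0, 0, 0, 0.025], [-0.004, -0.001, 0.1, 0, 0, 0, 0.025], [-0.004, -0.001, 0.108, 0, 0, 0, 0.025], [-0.004, -0.001, 0.111, 0, 0, 0, 0.025], [-0.004, -0.001, 0.111, 0, 0, 0, 0.025], [-0.004, -0.001, 0.111, 0, 0, 0, 0.025], [-0.004, -0.001, 0.111, 0, 0, 0, 0.025], [-0.004, -0.001, 0.111, 0, 0, 0, 0.025]],
])

```text
time_s: 12.75
eef_pos: [0.4633, 0.1217, 0.0389]
tcp_rot: [3.141, -0.0, 1.58]
wrist_force: [0.1, 0.6, -0.5]
finger_gap: 0.0354
gripper_force: 30.0
```

Call:
step_arm([
  [[-0.001, -0.002, 0.001, 0, 0, 0, 0.025], [-0.001, -0.002, 0.003, 0, 0, 0, 0.025], [-0.001, -0.002, 0.0035, 0, 0, 0, 0.025], [-0.001, -0.002, 0.0035, 0, 0, 0, 0.025], [-0.001, -0.002, 0.0035, 0, 0, 0, 0.045], [-0.001, -0.002, 0.0035, 0, 0, 0, 0.056], [-0.001, -0.002, 0.0035, 0, 0, 0, 0.056], [-0.001, -0.002, -0.01, 0, 0, 0, 0.056], [-0.001, -0.002, -0.05, 0, 0, 0, 0.056], [-0.001, -0.002, -0.11, 0, 0, 0, 0.056]],
])

```text
time_s: 14.0
eef_pos: [0.4599, 0.1206, 0.1494]
tcp_rot: [-3.138, 0.0, 1.58]
wrist_force: [0.3, -0.5, -0.8]
finger_gap: 0.0561
gripper_force: 0.0
```

```bash
python3 -c "
from h import *
s=robot.state();print(s['eef_pos'])
print(delta([.6405,.189,.15],1.58))"
```

```text
[0.4599 0.1206 0.1494]
(array([ 0.0668,  0.1812, -0.0012]), array([-0.0034,  0.    , -0.0003]))
```

Call:
step_arm([
  [[0.015, 0.04, -0.001, 0, 0, 0, 0.056], [0.035, 0.09, -0.001, 0, 0, 0, 0.056], [0.055, 0.14, -0.001, 0, 0, 0, 0.056], [0.067, 0.181, -0.001, 0, 0, 0, 0.056], [0.067, 0.181, -0.001, 0, 0, 0, 0.056], [0.067, 0.181, -0.001, 0, 0, 0, 0.056], [0.067, 0.181, -0.001, 0, 0, 0, 0.056], [0.067, 0.181, -0.001, 0, 0, 0, 0.056], [0.067, 0.181, -0.001, 0, 0, 0, 0.056], [0.067, 0.181, -0.001, 0, 0, 0, 0.056]],
])

```text
time_s: 15.25
eef_pos: [0.6414, 0.1892, 0.1499]
tcp_rot: [3.141, -0.0, 1.58]
wrist_force: [-0.1, -0.4, 0.3]
finger_gap: 0.0561
gripper_force: 0.0
```

```bash
python3 - <<'E'
from h import *
s=robot.state();print(s["eef_pos"],s["tcp_rot"],s["finger_gap"])
im=robot.capture("wrist");cv2.imwrite("pics/w4.png",cv2.resize(im[...,::-1],(768,576),interpolation=cv2.INTER_CUBIC))
import pickle;pickle.dump(robot.camera_info("wrist"),open("w4.pkl","wb"))
print(delta([.641,.188,.024],1.58))
E
```

```text
[0.6414 0.1892 0.1499] [ 3.1414 -0.      1.5797] 0.05611037108013541
(array([-0.0013, -0.0005,  0.1258]), array([ 0.0001, -0.    , -0.0002]))
```

View pics/w4.png

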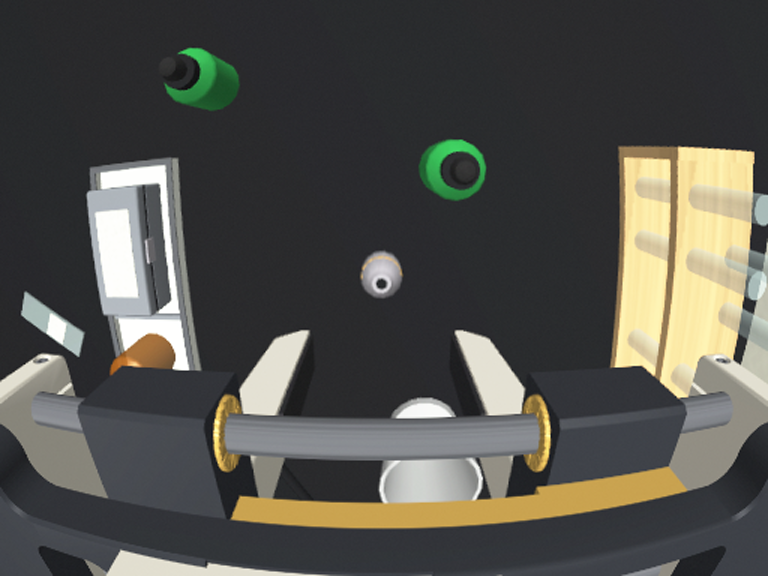

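Lens nose at (381,286); placed box and dropper sit in their bays at left.

```bash
python3 - <<'E'
from h import *
import pickle;ci=pickle.load(open("w4.pkl","rb"))
f=lambda p:(np.array(p,float)+.5)/1.5-.5
print(ray("wrist",f((381,286)),.04,ci),ray("wrist",f((381,272)),.02,ci))
E
```

```text
[[0.6409 0.189 ]] [[0.6408 0.1926]]
```

Call:
step_arm([
  [[0, 0, 0.04, 0, 0, 0, 0.056], [0, 0, 0.08, 0, 0, 0, 0.056], [0, 0, 0.11, 0, 0, 0, 0.056], [0, 0, 0.122, 0, 0, 0, 0.056], [0, 0, 0.127, 0, 0, 0, 0.056], [0, 0, 0.127, 0, 0, 0, 0.05], [0, 0, 0.127, 0, 0, 0, 0.035], [0, 0, 0.127, 0, 0, 0, 0.015], [0, 0, 0.127, 0, 0, 0, 0.015], [0, 0, 0.127, 0, 0, 0, 0.015]],
])

```text
time_s: 16.55
eef_pos: [0.6418, 0.1894, 0.0233]
tcp_rot: [3.141, -0.0, 1.58]
wrist_force: [-1.5, -0.3, 3.5]
finger_gap: 0.0253
gripper_force: 30.0
```

```bash
python3 -c "
from h import *
s=robot.state();print(s['eef_pos'],s['finger_gap'])
print(delta([.4613,.061,.13],1.58))"
```

```text
[0.6418 0.1894 0.0233] 0.025303372518739313
(array([-0.1267, -0.1816, -0.1069]), array([ 0.0007, -0.0001, -0.0001]))
```

Call:
step_arm([
  [[0, 0, -0.01, 0, 0, 0, 0.015], [0, 0, -0.04, 0, 0, 0, 0.015], [0, 0, -0.08, 0, 0, 0, 0.015], [0, -0.01, -0.11, 0, 0, 0, 0.015], [-0.02, -0.04, -0.12, 0, 0, 0, 0.015], [-0.05, -0.08, -0.12, 0, 0, 0, 0.015], [-0.085, -0.125, -0.12, 0, 0, 0, 0.015], [-0.115, -0.165, -0.12, 0, 0, 0, 0.015], [-0.127, -0.182, -0.12, 0, 0, 0, 0.015], [-0.127, -0.182, -0.12, 0, 0, 0, 0.015]],
])

```text
time_s: 17.8
eef_pos: [0.4599, 0.0601, 0.1433]
tcp_rot: [3.141, 0.0, 1.578]
wrist_force: [0.6, 0.4, 0.2]
finger_gap: 0.0251
gripper_force: 30.0
```

```bash
python3 -c "
from h import *
s=robot.state();print(s['eef_pos'],s['finger_gap'])
print(delta([.4613,.061,.0275],1.58))"
```

```text
[0.4599 0.0601 0.1433] 0.025052554030864097
(array([0.0009, 0.0014, 0.1158]), array([ 0.0004,  0.0001, -0.0019]))
```

Call:
step_arm([
  [[0.001, 0.001, 0.03, 0, 0, 0, 0.015], [0.001, 0.001, 0.06, 0, 0, 0, 0.015], [0.001, 0.001, 0.09, 0, 0, 0, 0.015], [0.001, 0.001, 0.105, 0, 0, 0, 0.015], [0.001, 0.001, 0.112, 0, 0, 0, 0.015], [0.001, 0.001, 0.112, 0, 0, 0, 0.015], [0.001, 0.001, 0.112, 0, 0, 0, 0.015], [0.001, 0.001, 0.112, 0, 0, 0, 0.015], [0.001, 0.001, 0.112, 0, 0, 0, 0.015], [0.001, 0.001, 0.112, 0, 0, 0, 0.015]],
])

```text
time_s: 19.05
eef_pos: [0.4618, 0.0616, 0.0309]
tcp_rot: [3.141, 0.0, 1.58]
wrist_force: [-0.0, 0.2, -0.3]
finger_gap: 0.0253
gripper_force: 30.0
```

Target z 0.0275: 3.3 mm more, then release.

Call:
step_arm([
  [[0, 0, 0.001, 0, 0, 0, 0.015], [0, 0, 0.0025, 0, 0, 0, 0.015], [0, 0, 0.0033, 0, 0, 0, 0.015], [0, 0, 0.0033, 0, 0, 0, 0.015], [0, 0, 0.0033, 0, 0, 0, 0.03], [0, 0, 0.0033, 0, 0, 0, 0.042], [0, 0, 0.0033, 0, 0, 0, 0.042], [0, 0, -0.01, 0, 0, 0, 0.042], [0, 0, -0.05, 0, 0, 0, 0.042], [0, 0, -0.11, 0, 0, 0, 0.042]],
])

```text
time_s: 20.3
eef_pos: [0.4604, 0.0618, 0.1414]
tcp_rot: [-3.138, -0.0, 1.58]
wrist_force: [1.4, -0.6, -0.1]
finger_gap: 0.0424
gripper_force: 0.0
```

```bash
python3 -c "
from h import *
s=robot.state();print(s['eef_pos'])
print(delta([.673,-.0665,.17],1.463))"
```

```text
[0.4604 0.0618 0.1414]
(array([-0.1301,  0.2113, -0.0293]), array([-0.0034, -0.0002,  0.1167]))
```

Call:
step_arm([
  [[-0.02, 0.03, -0.015, 0, 0, 0.02, 0.056], [-0.045, 0.075, -0.029, 0, 0, 0.05, 0.056], [-0.075, 0.125, -0.029, 0, 0, 0.08, 0.056], [-0.105, 0.175, -0.029, 0, 0, 0.1, 0.056], [-0.13, 0.211, -0.029, 0, 0, 0.117, 0.056], [-0.13, 0.211, -0.029, 0, 0, 0.117, 0.056], [-0.13, 0.211, -0.029, 0, 0, 0.117, 0.056], [-0.13, 0.211, -0.029, 0, 0, 0.117, 0.056], [-0.13, 0.211, -0.029, 0, 0, 0.117, 0.056], [-0.13, 0.211, -0.029, 0, 0, 0.117, 0.056]],
])

```text
time_s: 21.55
eef_pos: [0.6736, -0.0659, 0.1702]
tcp_rot: [3.141, 0.0, 1.463]
wrist_force: [-0.1, 0.2, -0.8]
finger_gap: 0.0561
gripper_force: 0.0
```

```bash
python3 - <<'E'
from h import *
s=robot.state();print(s["eef_pos"],s["tcp_rot"],s["finger_gap"])
im=robot.capture("wrist");cv2.imwrite("pics/w5.png",cv2.resize(im[...,::-1],(768,576),interpolation=cv2.INTER_CUBIC))
import pickle;pickle.dump(robot.camera_info("wrist"),open("w5.pkl","wb"))
E
```

```text
[ 0.6736 -0.0659  0.1702] [3.1412 0.0001 1.4634] 0.05610364171962789
```

View pics/w5.png

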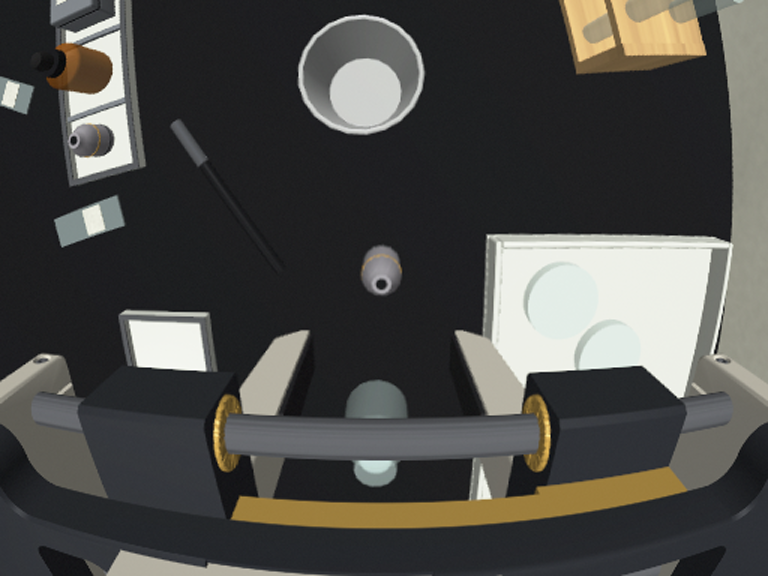

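Long lens nose (381,285); petri tray's near wall edge at px x≈487; lens and dropper placed OK in view.

```bash
python3 - <<'E'
from h import *
import pickle;ci=pickle.load(open("w5.pkl","rb"))
f=lambda p:(np.array(p,float)+.5)/1.5-.5
print(ray("wrist",f((381,285)),.062,ci))
for z in(0,.02,.04):print(z,ray("wrist",f([(487,237),(486,330)]),z,ci),ray("top",np.array([(462,213),(640,222)])*.64,z))
print(delta([.6735,-.067,.032]))
E
```

```text
[[ 0.6733 -0.0652]]
0 [[ 0.7534 -0.0545]
 [ 0.7496 -0.1284]] [[ 0.7561 -0.0558]
 [ 0.7313 -0.3789]]
0.02 [[ 0.749  -0.0506]
 [ 0.7453 -0.1199]] [[ 0.7492 -0.054 ]
 [ 0.7249 -0.3713]]
0.04 [[ 0.7445 -0.0466]
 [ 0.7411 -0.1113]] [[ 0.7423 -0.0523]
 [ 0.7185 -0.3637]]
[-0.001  -0.0001  0.1381]
```

Call:
step_arm([
  [[0, 0, 0.04, 0, 0, 0, 0.056], [0, 0, 0.08, 0, 0, 0, 0.056], [0, 0, 0.115, 0, 0, 0, 0.056], [0, 0, 0.132, 0, 0, 0, 0.056], [0, 0, 0.139, 0, 0, 0, 0.056], [0, 0, 0.139, 0, 0, 0, 0.05], [0, 0, 0.139, 0, 0, 0, 0.035], [0, 0, 0.139, 0, 0, 0, 0.015], [0, 0, 0.139, 0, 0, 0, 0.015], [0, 0, 0.139, 0, 0, 0, 0.015]],
])

```text
time_s: 22.85
eef_pos: [0.6741, -0.0665, 0.0314]
tcp_rot: [3.141, 0.0, 1.463]
wrist_force: [-0.8, 0.1, 3.6]
finger_gap: 0.0254
gripper_force: 30.0
```

```bash
python3 -c "
from h import *
s=robot.state();print(s['eef_pos'],s['finger_gap'])
print(delta([.4785,-.1936,.15],1.463))"
```

```text
[ 0.6741 -0.0665  0.0314] 0.025440579135183976
(array([-0.1475, -0.1807, -0.1187]), array([ 0.0009,  0.0002, -0.0001]))
```

Call:
step_arm([
  [[0, 0, -0.01, 0, 0, 0, 0.015], [0, 0, -0.04, 0, 0, 0, 0.015], [0, 0, -0.08, 0, 0, 0, 0.015], [-0.005, -0.01, -0.11, 0, 0, 0, 0.015], [-0.025, -0.04, -0.119, 0, 0, 0, 0.015], [-0.06, -0.08, -0.119, 0, 0, 0, 0.015], [-0.1, -0.125, -0.119, 0, 0, 0, 0.015], [-0.133, -0.165, -0.119, 0, 0, 0, 0.015], [-0.1475, -0.181, -0.119, 0, 0, 0, 0.015], [-0.1475, -0.181, -0.119, 0, 0, 0, 0.015]],
])

```text
time_s: 24.1
eef_pos: [0.4771, -0.1944, 0.1502]
tcp_rot: [3.141, 0.0, 1.46]
wrist_force: [0.1, 0.4, -0.2]
finger_gap: 0.0253
gripper_force: 30.0
```

```bash
python3 - <<'E'
from h import *
s=robot.state();print(s["eef_pos"],s["tcp_rot"],s["finger_gap"])
im=robot.capture("wrist");cv2.imwrite("pics/w6.png",cv2.resize(im[...,::-1],(768,576),interpolation=cv2.INTER_CUBIC))
import pickle;pickle.dump(robot.camera_info("wrist"),open("w6.pkl","wb"))
print(delta([.4785,-.1936,.0355],1.463))
E
```

```text
[ 0.4771 -0.1944  0.1502] [3.1413 0.0003 1.4602] 0.025273169344953855
(array([0.0004, 0.0003, 0.1147]), array([ 0.001 ,  0.0001, -0.0019]))
```

View pics/w6.png

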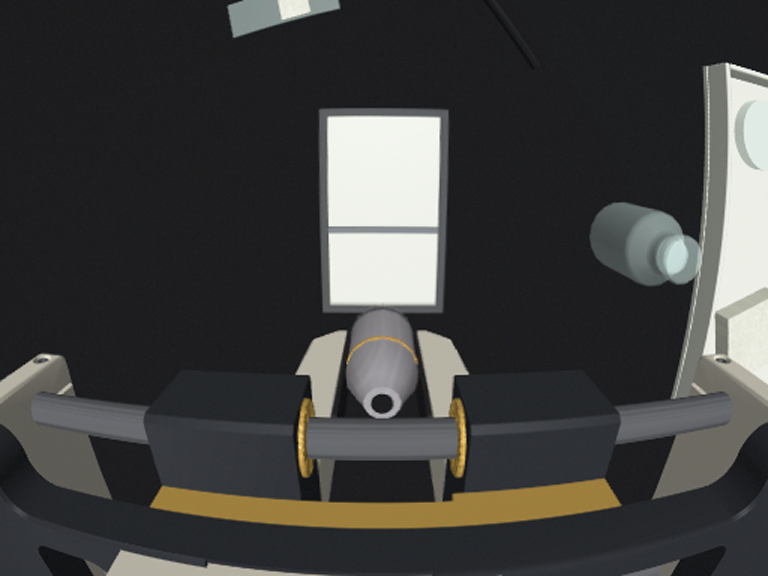

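Short tray outer corners at (319,109),(448,109),(442,312),(323,312); reagent stopper (682,258).

```bash
python3 - <<'E'
from h import *
import pickle;ci=pickle.load(open("w6.pkl","rb"))
f=lambda p:(np.array(p,float)+.5)/1.5-.5
l=ray("wrist",f([(319,109),(448,109),(442,312),(323,312)]),.012,ci);c=l.mean(0);y=l[0]+l[1]-l[2]-l[3]
print(c,np.linalg.norm(y)/2,np.arctan2(-y[0],y[1]));a=np.arctan2(-y[0],y[1]);u=np.array([-np.sin(a),np.cos(a)])
print("bays",c-.039*u,c+.027*u, ray("wrist",f((682,258)),.085,ci))
E
```

```text
[ 0.4834 -0.1534] 0.13641113514411085 -0.11394700449273105
bays [ 0.479  -0.1921] [ 0.4865 -0.1265] [[ 0.656 -0.184]]
```

Call:
step_arm([
  [[0.001, 0.001, 0.03, 0, 0, 0, 0.015], [0.001, 0.001, 0.06, 0, 0, 0, 0.015], [0.001, 0.001, 0.09, 0, 0, 0, 0.015], [0.001, 0.001, 0.105, 0, 0, 0, 0.015], [0.001, 0.001, 0.112, 0, 0, 0, 0.015], [0.001, 0.001, 0.114, 0, 0, 0, 0.015], [0.001, 0.001, 0.1145, 0, 0, 0, 0.015], [0.001, 0.001, 0.1145, 0, 0, 0, 0.015], [0.001, 0.001, 0.1145, 0, 0, 0, 0.015], [0.001, 0.001, 0.1145, 0, 0, 0, 0.015]],
])

```text
time_s: 25.4
eef_pos: [0.4792, -0.1928, 0.0354]
tcp_rot: [3.141, 0.0, 1.463]
wrist_force: [-0.3, 0.7, -1.0]
finger_gap: 0.0252
gripper_force: 30.0
```

Call:
step_arm([
  [[0, 0, 0, 0, 0, 0, 0.03], [0, 0, 0, 0, 0, 0, 0.042], [0, 0, 0, 0, 0, 0, 0.042], [0, 0, -0.01, 0, 0, 0, 0.042], [0, 0, -0.05, 0, 0, 0, 0.042], [0, 0, -0.11, 0, 0, 0, 0.042], [0, 0, -0.15, 0, 0, 0, 0.05], [0, 0, -0.15, 0, 0, 0, 0.06], [0, 0, -0.15, 0, 0, 0, 0.078], [0, 0, -0.15, 0, 0, 0, 0.078]],
])

```text
time_s: 26.65
eef_pos: [0.4782, -0.1921, 0.1837]
tcp_rot: [-3.139, -0.001, 1.463]
wrist_force: [-0.5, -0.2, -0.5]
finger_gap: 0.0749
gripper_force: 0.0
```

```bash
python3 -c "
from h import *
s=robot.state();print(s['eef_pos'])
print(delta([.6545,-.187,.185],1.463))"
```

```text
[ 0.4782 -0.1921  0.1837]
(array([ 0.024 ,  0.1747, -0.0017]), array([-0.0027, -0.0014, -0.0002]))
```

Call:
step_arm([
  [[0.006, 0.04, -0.002, 0, 0, 0, 0.072], [0.012, 0.09, -0.002, 0, 0, 0, 0.072], [0.018, 0.14, -0.002, 0, 0, 0, 0.072], [0.024, 0.175, -0.002, 0, 0, 0, 0.072], [0.024, 0.175, -0.002, 0, 0, 0, 0.072], [0.024, 0.175, -0.002, 0, 0, 0, 0.072], [0.024, 0.175, -0.002, 0, 0, 0, 0.072], [0.024, 0.175, -0.002, 0, 0, 0, 0.072], [0.024, 0.175, -0.002, 0, 0, 0, 0.072], [0.024, 0.175, -0.002, 0, 0, 0, 0.072]],
])

```text
time_s: 27.9
eef_pos: [0.6555, -0.1878, 0.1875]
tcp_rot: [3.141, 0.0, 1.463]
wrist_force: [-0.7, 0.5, 0.5]
finger_gap: 0.0721
gripper_force: 0.0
```

```bash
python3 - <<'E'
from h import *
s=robot.state();print(s["eef_pos"],s["tcp_rot"],s["finger_gap"])
im=robot.capture("wrist");cv2.imwrite("pics/w7.png",cv2.resize(im[...,::-1],(768,576),interpolation=cv2.INTER_CUBIC))
import pickle;pickle.dump(robot.camera_info("wrist"),open("w7.pkl","wb"))
E
```

```text
[ 0.6555 -0.1878  0.1875] [3.1412 0.0001 1.4626] 0.0721019243268895
```

View pics/w7.png

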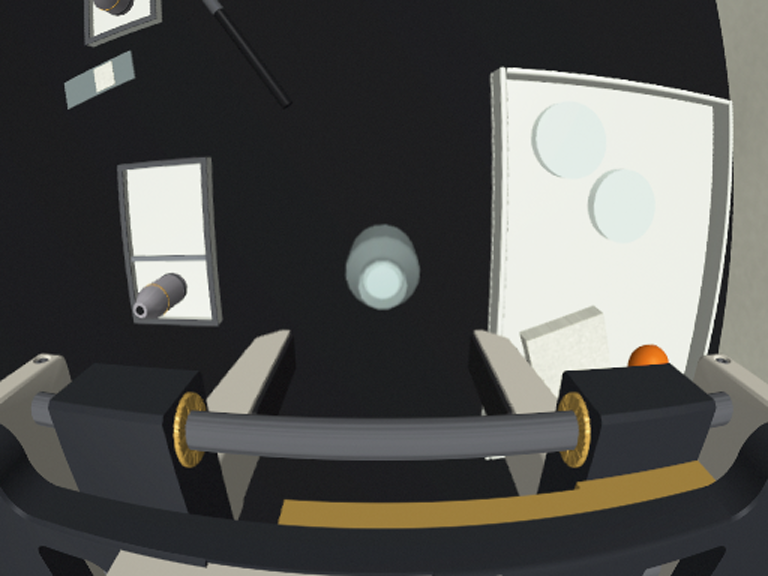

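Stopper centre at (382,281), shoulder edge about (383,270); long lens stands in its bay.

```bash
python3 - <<'E'
from h import *
import pickle;ci=pickle.load(open("w7.pkl","rb"))
f=lambda p:(np.array(p,float)+.5)/1.5-.5
print(ray("wrist",f((382,281)),.088,ci),ray("wrist",f((383,270)),.056,ci))
print(delta([.6545,-.187,.033]))
E
```

```text
[[ 0.6563 -0.1821]] [[ 0.6569 -0.1836]]
[ 0.0006 -0.0012  0.1544]
```

Call:
step_arm([
  [[0.0035, 0, 0.04, 0, 0, 0, 0.072], [0.0035, 0, 0.08, 0, 0, 0, 0.072], [0.0035, 0, 0.12, 0, 0, 0, 0.072], [0.0035, 0, 0.145, 0, 0, 0, 0.072], [0.0035, 0, 0.1545, 0, 0, 0, 0.072], [0.0035, 0, 0.1545, 0, 0, 0, 0.065], [0.0035, 0, 0.1545, 0, 0, 0, 0.054], [0.0035, 0, 0.1545, 0, 0, 0, 0.035], [0.0035, 0, 0.1545, 0, 0, 0, 0.035], [0.0035, 0, 0.1545, 0, 0, 0, 0.035]],
])

```text
time_s: 29.2
eef_pos: [0.6568, -0.1845, 0.0342]
tcp_rot: [3.139, 0.001, 1.463]
wrist_force: [-0.5, 1.1, 6.0]
finger_gap: 0.0491
gripper_force: 30.0
```

```bash
python3 -c "
from h import *
s=robot.state();print(s['eef_pos'],s['finger_gap'])
print(delta([.486,-.1272,.15],1.463))"
```

```text
[ 0.6568 -0.1845  0.0342] 0.04911406097915561
(array([ 0.0385, -0.1758, -0.1163]), array([ 0.0022,  0.0008, -0.0001]))
```

Call:
step_arm([
  [[0, 0, -0.01, 0, 0, 0, 0.035], [0, 0, -0.04, 0, 0, 0, 0.035], [0, 0, -0.08, 0, 0, 0, 0.035], [0, -0.01, -0.11, 0, 0, 0, 0.035], [0.008, -0.035, -0.117, 0, 0, 0, 0.035], [0.016, -0.075, -0.117, 0, 0, 0, 0.035], [0.026, -0.12, -0.117, 0, 0, 0, 0.035], [0.035, -0.16, -0.117, 0, 0, 0, 0.035], [0.0385, -0.176, -0.117, 0, 0, 0, 0.035], [0.0385, -0.176, -0.117, 0, 0, 0, 0.035]],
])

```text
time_s: 30.45
eef_pos: [0.4843, -0.1264, 0.1501]
tcp_rot: [-3.142, -0.0, 1.463]
wrist_force: [1.3, 0.4, -1.1]
finger_gap: 0.0491
gripper_force: 30.0
```

```bash
python3 -c "
from h import *
s=robot.state();print(s['eef_pos'],s['finger_gap'])
print(delta([.486,-.1272,.0385],1.463))"
```

```text
[ 0.4843 -0.1264  0.1501] 0.04906534417965319
(array([-0.0006,  0.0017,  0.1116]), array([-0.    , -0.0001, -0.0003]))
```

Call:
step_arm([
  [[0, 0.001, 0.03, 0, 0, 0, 0.035], [0, 0.001, 0.06, 0, 0, 0, 0.035], [0, 0.001, 0.085, 0, 0, 0, 0.035], [0, 0.001, 0.1, 0, 0, 0, 0.035], [0, 0.001, 0.108, 0, 0, 0, 0.035], [0, 0.001, 0.111, 0, 0, 0, 0.035], [0, 0.001, 0.1115, 0, 0, 0, 0.035], [0, 0.001, 0.1115, 0, 0, 0, 0.035], [0, 0.001, 0.1115, 0, 0, 0, 0.035], [0, 0.001, 0.1115, 0, 0, 0, 0.035]],
])

```text
time_s: 31.7
eef_pos: [0.4864, -0.1271, 0.0384]
tcp_rot: [3.141, 0.0, 1.463]
wrist_force: [-0.2, 0.4, -1.2]
finger_gap: 0.0493
gripper_force: 30.0
```

Call:
step_arm([
  [[0, 0, 0, 0, 0, 0, 0.055], [0, 0, 0, 0, 0, 0, 0.066], [0, 0, 0, 0, 0, 0, 0.066], [0, 0, -0.01, 0, 0, 0, 0.066], [0, 0, -0.05, 0, 0, 0, 0.066], [0, 0, -0.11, 0, 0, 0, 0.066], [0, 0, -0.17, 0, 0, 0, 0.066], [-0.06, 0, -0.2, 0, 0, 0, 0.066], [-0.12, 0, -0.2, 0, 0, 0, 0.066], [-0.18, 0, -0.2, 0, 0, 0, 0.066]],
])

```text
time_s: 32.95
eef_pos: [0.4668, -0.3077, 0.2401]
tcp_rot: [3.139, 0.002, 1.464]
wrist_force: [1.0, 0.5, 0.0]
finger_gap: 0.0655
gripper_force: 0.0
```

Call:
step_arm([
  [[-0.05, -0.02, 0, 0, 0, 0, 0.066], [-0.1, -0.05, 0, 0, 0, 0, 0.066], [-0.15, -0.08, 0, 0, 0, 0, 0.066], [-0.2, -0.1, 0, 0, 0, 0, 0.066], [-0.2, -0.12, 0, 0, 0, 0, 0.066], [-0.2, -0.12, 0, 0, 0, 0, 0.066], [-0.2, -0.12, 0, 0, 0, 0, 0.066], [-0.2, -0.12, 0, 0, 0, 0, 0.066], [-0.2, -0.12, 0, 0, 0, 0, 0.066], [-0.2, -0.12, 0, 0, 0, 0, 0.066]],
])

```text
time_s: 34.2
eef_pos: [0.3265, -0.4915, 0.2382]
tcp_rot: [3.142, 0.0, 1.464]
wrist_force: [0.5, -0.4, 0.5]
finger_gap: 0.0658
gripper_force: 0.0
```

```bash
python3 - <<'E'
from h import *
im=robot.capture("top")[...,::-1]
c=im[145:265,145:400];cv2.imwrite("pics/t2.png",cv2.resize(c,None,fx=3,fy=3,interpolation=cv2.INTER_CUBIC))
print(robot.state()["time_s"])
E
```

```text
34.25
```

View pics/t2.png

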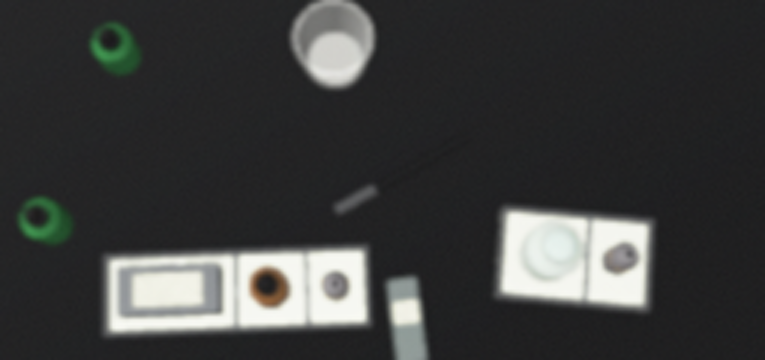

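All five are upright in their bays (lid (170,290), dropper (269,286), short lens (335,284), stopper (560,244), long lens nose (627,253)); beaker unmoved. A last numeric check.

```bash
python3 - <<'E'
from h import *
L=([.460,.1507],.011);S=([.483,-.154],-.11)
for n,t,p,z in [("box .059",L,(170,290),.040),("drop -.031",L,(269,287),.051),("lens_s -.09",L,(335,283),.044),("lens_l -.039",S,(627,253),.066),("reag .027",S,(560,244),.092)]:
    w=ray("top",(np.array(p)+.5)/3-.5+145,z)[0]-t[0];c,s=np.cos(t[1]),np.sin(t[1]);print(n,c*w[0]+s*w[1],-s*w[0]+c*w[1])
E
```

```text
box .059 0.0004886567043315678 0.055142463734628215
drop -.031 -0.0006612899259798911 -0.03235423338829896
lens_s -.09 0.0014571303374319644 -0.08948278533339953
lens_l -.039 0.0016846554523097372 -0.036001985824205926
reag .027 0.0011130532377761726 0.025612950182161448
```

```bash
python3 -c "
from rig import robot
print(robot.close_job())"
```

```text
the job is handed in; nothing more can be done
None
```

I placed all five items upright in their own bays, and a final camera check put each within about 4 mm of its bay centre; I left the beaker alone and handed the job in at about 34 s, with no verdict returned.

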